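Load the bench mill and hold its lid at half turn

ROBOT

A 6-joint arm with a two-finger parallel gripper is mounted at the origin on a cart in front of the work surface, level with it; the furniture and walls round the work are solid. World frame = base frame: x ahead of the robot, y to its left, z up, the work surface at z = 0. Lengths are in m, angles in rad, forces in N, time in s.
With the tool pointing down it reaches from about 0.225 to 0.725 m from the base axis. Payload 3.1 kg.
Tool frame: the origin (TCP) lies at the very end of the fingers, on their centre line; the grasp point (between the pads) lies 19 mm behind it (r.tcp_to_grasp is the x of the grasp point in the tool frame, in m); x points along the fingers, y is the direction in which the jaws open and shut, and the axes are right-handed (so a half turn about x gives the same grasp; the last joint's range is limited). The gripper opens to 85 mm and grips with 20 to 120 N. Pads are 22 mm wide; open, the fingers measure 114 mm over their backs; the gripper's body (76 mm by 85 mm) begins 54 mm behind the grasp point. The pads swing forward as they close: fully open they stand 13 mm farther back than shut.
Start: joints at [1.085, 0.048, 0.099, 1.622, 0, 1.443], TCP at [0.184, 0.492, 0.2] pointing down, gripper open.
Joint ranges: [-2.91, 2.91], [-0.99, 1.94], [-1.21, 1.42], [-2.12, 2.29], [-1.49, 1.47], [-3.14, 3.14]. Speed limits (rad/s): [2.79, 2.79, 3.14, 3.14, 3.14, 3.14].

INTERFACE

Orientations are given as a unit quaternion [x, y, z, w].
In Python, from rig import r gives the robot as it stands.
- The arm moves only by the shell command python3 -m inch 'ROWS' [FORCE]. ROWS is a JSON object of lists of equal length, an entry for each row: "xyz": the shift along the tool's x, y, z in mm, a list of three; "yaw": the turn about the tool's x in rad; "jaw": the finger opening in mm, from 0 to 85.4. In form: {"xyz": [[tx, ty, tz], ...], "yaw": [yaw, ...], "jaw": [jaw, ...]}. A call has 1 to 12 rows; each row is the pose to reach, as a shift and turn from the pose measured when the call began, along the tool's axes at that moment; what a row does not reach only later rows make up. A row lasts 1/10 s, in which the tool goes at most 50 mm and 8.59 degrees, less where a joint would pass 70% of its speed; a pose out of reach is approached as far as the arm can. A call with a gripper value outside its range is refused whole. The fingers move at their own pace and stop on an object; FORCE is the grip in N (left out, the last holds). Time passes only in rows, so rows that repeat a pose let the fingers close. It gives the time, the measured TCP pose, the force and the opening at its end, in the units of the state.
- r.state(): the state, without advancing time (a new reading comes with each control period).
- r.camera(name): name is "scene" or "top" or "wrist"; returns (picture, depth): 480x640x3 uint8, blue, green, red; 480x640 float32, m along the optical axis (not along the pixel's ray), 0 where there is no reading.
- r.camera_model(name): a dict with "fovy" (degrees; the focal length in pixels is half the picture's height over the tangent of half this angle, whatever the lens; pixels are square), "cx", "cy" (the principal point, pixels), "T" (4x4, takes a point from camera to world coordinates); the wrist camera has in their place "hand_eye" (4x4, takes a point from camera to tool coordinates, whose origin is the TCP and whose axes are the tool frame's). Camera axes: x right, y up, looking along -z (the intrinsics and any distortion apply to the point x, -y, -z); pixel columns grow to the right and rows downward; lengths in m; the calibration is good to about 2 mm. A picture is of the moment at which its call begins: read the wrist's pose just before it. camera_model takes no time and is no camera call.
- r.close_job(): hands the job in, once; it reports no verdict.
The state is a dict: "clock": time; "q": joint angles; "qvel": joint speeds; "joint_torque": joint torques, N m; "tcp_pos": TCP position; "tcp_rot": TCP orientation; "contact_force": force on the tool from outside, world axes, zero at the start; "torque": the same for the moment, N m; "opening": finger opening in m.
Only numpy, scipy, OpenCV 4.12 (cv2) and the standard library are available. Lean on these libraries where they do the work, as an engineer would, in place of code of your own. Each camera call takes 0.05 s, during which the arm holds its last target. There are 200 camera calls.

TASK

Drop the brown iron concretion (the chunky lump on the worktop in front of the little bench mill, not one of the flat sherds) into the mill's cup, then put the bayonet lid on with its lugs down through the two slots until it lies flat on the collar. Turn the lid clockwise (seen from above) against the spring until its pointers stand at the middle rib marks, half of its turn, without ever going on into the lock catches, and leave the other things on the worktop where they are. Finish while still gripping the lid there and keep hold of it: let go, and the spring drives it back.

Things in the scene. Friction and masses are not known exactly. Their poses are not given: they have to be found in the camera images.
- mill: fixed round bench mill, foot 122 mm across, grey base, open steel cup above; origin: centre of its underside on the worktop, z up. Collar top (where the lid lies) 105 mm up, cup floor 48 mm up. The mouth has two entry slots, at the mill's +x and -x sides. The lid turns only clockwise from the slots; it meets the sprung ring after 0.11 rad and the lock catches at 0.92 rad
- mill_mouth (a point): centre of the mill's mouth at the collar's top; mouth 79 mm across, slots 19 mm wide reaching 48 mm from the axis, collar 5 mm thick. Outside the collar, on both sides, three rib marks in clockwise order from above: short thin rib at the slot (entry), long thin rib 0.65 rad on (half turn), short thick rib 1.30 rad on (lock)
- lid_grip (a point): point on the lid's axis in its grip bar, 20 mm above the disc's top, 10 mm below the bar's top. The bar (50 long, 14 wide, 30 mm tall) runs along the lid's x; z up. At the start the lid stands on its plug on the worktop, yaw within 0.8 rad of the base frame, this point 41 mm up. Fully seated it is 132 mm above the mill's origin. Half turn: lid x axis 0.65 rad clockwise of mill x axis
- lid: the same loose lid (grey disc, black bar), about 150 g; origin at the centre of its plug's foot, seated 91 mm above the mill's origin. Plug 73 mm across, 14 mm long; disc above it 108 mm across, 7 mm thick. At its +x and -x sides two lugs (10 mm wide, out to 46 mm from the axis, 7 to 12 mm below the disc's underside) and two pointer tabs at the rim; the same after 180 degrees
- concretion_mid (a point): brown iron concretion, a rough chunky lump 38 mm (its x) by 41 mm (its y) by 23 mm tall, 90 g; point at its middle, half-way up; loose on the worktop in front of the mill, one of two spots (a flat red sherd 35x53x9 mm lies at the other)
- ring (a joint): turn of the sprung drive ring inside the mill's collar, rad: 0 at rest, grows as the lid's lugs push it clockwise (the lid's turn from the slots less about 0.11); its spring pushes back with 0.05 N m at 0 and 0.09 N m at half turn
- catch_a (a joint): travel of one lock catch in the collar, m: 0 at rest, about 0.002 when a lug rides over it into the lock
- catch_b (a joint): the same for the opposite lock catch
- sherd_rim: flat red pottery sherd 35x53x9 mm lying near the concretion; bystander, origin under its middle
- sherd_grey: flat grey pottery sherd 40x45x10 mm, bystander, origin under its middle
- petri_b: clear petri dish 66 mm across, 13 mm tall, bystander to the right of the mill, origin under its middle
- vial_c: sample vial 29 mm across, 72 mm tall, standing behind right of the mill, bystander, origin under its middle
- vial_a: sample vial 24 mm across, 58 mm tall, standing behind the mill, bystander, origin under its middle
There are look-alikes about, which are no part of the job. Of the things that look like the part that bears concretion_mid, take the one that is farthest to the robot's left at the start.

How it is judged:
By the outcome, as a careful person would: the job done as asked, in the order asked, and still so for the second after the job is handed in, while the arm keeps its last pose, push and grip.
It also fails if it takes over 51 s, if anything falls off the work surface, if the arm or the gripper's body presses on something with over 40 N, if the wrist force passes 120 N, or if a joint passes its speed limit or range.

## Working session

There is one attempt and no reset: what is moved stays moved. The work goes in short steps, Python scripts to look and compute and a shell command to move; the robot and the scene stay as the last step left them, time stands still between calls to the robot, and variables do not carry over. Pictures are saved under pics/ and viewed, about 8 in all and at most 12, crops included, and the job is handed in when it is done.

```bash
ls; mkdir -p pics
cat > h.py <<'E'
import numpy as np,cv2
from rig import r
from scipy.spatial.transform import Rotation as R
def grab(n):
    s=r.state(); m=r.camera_model(n); im,d=r.camera(n)
    if 'T' in m: T=np.array(m['T'])
    else:
        W=np.eye(4); W[:3,:3]=R.from_quat(s['tcp_rot']).as_matrix(); W[:3,3]=s['tcp_pos']; T=W@np.array(m['hand_eye'])
    f=240/np.tan(np.radians(m['fovy'])/2)
    return im,d,T,f,m['cx'],m['cy']
def cloud(d,T,f,cx,cy):
    v,u=np.mgrid[:480,:640]; P=np.stack([(u-cx)/f*d,-(v-cy)/f*d,-d],-1)
    return P@T[:3,:3].T+T[:3,3]
E
python3 - <<'E'
from h import *
s=r.state(); print(s); 
for n in("scene","top","wrist"):
    m=r.camera_model(n);print(n,m)
    g=grab(n);cv2.imwrite(f'pics/{n}0.png',g[0]);np.savez(f'/tmp/{n}0.npz',im=g[0],d=g[1],T=g[2],k=g[3:])
E
```

```text
pics
{'clock': 0.0, 'q': array([1.08518235e+00, 4.87376021e-02, 9.75522782e-02, 1.62201378e+00,
       3.91894643e-05, 1.44300291e+00]), 'qvel': array([ 3.88233368e-04,  7.98998970e-05, -6.44287659e-04,  6.91884658e-04,
        2.17324903e-03,  1.91445925e-03]), 'joint_torque': array([ 3.05973927e-04, -3.38777447e+01,  3.20017648e+01,  2.03034159e-02,
       -1.05595977e-04, -7.41616986e-06]), 'tcp_pos': array([0.18353669, 0.49112075, 0.19910127]), 'tcp_rot': array([ 0.1250291 ,  0.69608927, -0.12664046,  0.69554989]), 'contact_force': array([-0.38501034, -0.16301074,  0.60913277]), 'torque': array([-0.00973994,  0.00730529,  0.06790448]), 'opening': 0.08558534534758941}
scene {'fovy': 55.364163328191104, 'cx': 320.66326864179376, 'cy': 245.13519231834303, 'T': array([[ 0.84230974,  0.31305547, -0.43876027,  0.13451663],
       [-0.53852843,  0.52262296, -0.66094809, -0.96434308],
       [ 0.02239277,  0.79300789,  0.60879968,  0.65072422],
       [ 0.        ,  0.        ,  0.        ,  1.        ]])}
top {'fovy': 48.653270099208775, 'cx': 320.2017526137852, 'cy': 233.41357745290293, 'T': array([[ 0.02250471,  0.99768933, -0.06410573,  0.46826724],
       [-0.99955438,  0.02371186,  0.01813232, -0.33780079],
       [ 0.01961049,  0.0636691 ,  0.99777837,  1.3539018 ],
       [ 0.        ,  0.        ,  0.        ,  1.        ]])}
wrist {'fovy': 61.82736761518489, 'cx': 321.59278876666497, 'cy': 237.0854398346868, 'hand_eye': array([[ 5.89312985e-04,  3.05641083e-01, -9.52146617e-01,
        -1.74458510e-01],
       [ 9.99999481e-01,  6.11654481e-04,  8.15272988e-04,
         7.11322985e-04],
       [ 8.31565664e-04, -9.52146603e-01, -3.05640564e-01,
        -7.83542013e-02],
       [ 0.00000000e+00,  0.00000000e+00,  0.00000000e+00,
         1.00000000e+00]])}
```

View pics/top0.png

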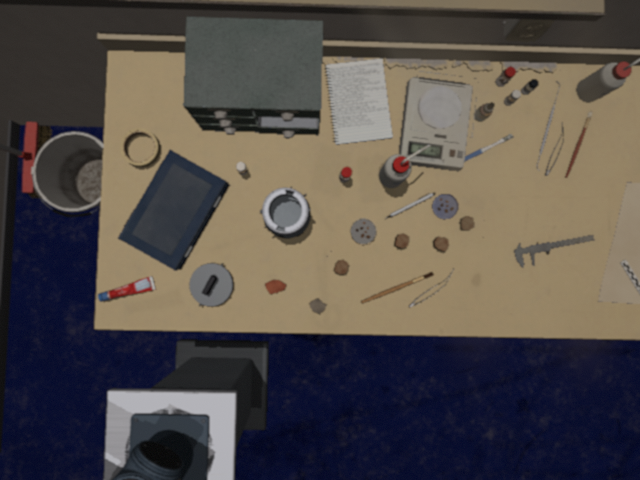

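View pics/scene0.png

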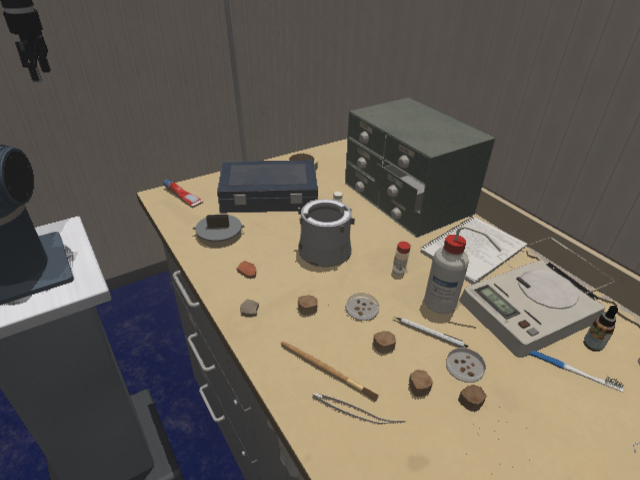

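The top view shows the lid at (211,285), the mill at (286,213), the leftmost brown lump at (341,267), the red sherd at (275,286), the grey sherd at (318,305) and three look-alike lumps further right. Next I'll turn these into positions.

Run:
```python
from h import *
z=np.load('/tmp/top0.npz'); P=cloud(z['d'],z['T'],*z['k'])
for n,u,v in [('lid',211,285),('bar1',206,293),('bar2',215,277),('disc',225,295),('lump',341,267),('cup',286,213),('red',275,286),('grey',318,305),('table',300,320),('vial',346,174),('vial_a',242,168),('petri',363,232)]: print(n,P[v,u].round(3))
def ctr(m,n):
    print(n,m.sum(),P[m].mean(0).round(4),P[m].min(0).round(3),P[m].max(0).round(3))
v,u=np.mgrid[:480,:640]
near=lambda a,b,k:(abs(u-a)<k)&(abs(v-b)<k)
Z=P[...,2]
ctr(near(211,285,28)&(Z>.012),'lid');ctr(near(211,285,28)&(Z>.035),'bar')
ctr(near(341,267,12)&(Z>.008),'lump');ctr(near(286,213,30)&(Z>.095)&(Z<.115),'collar')
im=z['im']; c=np.hstack([cv2.resize(im[y-30:y+30,x-30:x+30],None,fx=6.6,fy=6.6,interpolation=cv2.INTER_CUBIC) for x,y in((286,213),(211,285))])
cv2.imwrite('pics/crop0.png',c)
```

```text
lid [ 0.42  -0.098  0.05 ]
bar1 [ 0.4   -0.087  0.051]
bar2 [ 0.44  -0.109  0.058]
disc [ 0.395 -0.128  0.021]
lump [ 0.471 -0.416  0.023]
cup [ 0.601 -0.276  0.046]
red [ 0.419 -0.251  0.011]
grey [ 0.374 -0.361  0.014]
table [ 0.334 -0.316 -0.006]
vial [ 0.697 -0.421  0.073]
vial_a [ 0.708 -0.166  0.058]
petri [ 0.561 -0.471  0.009]
lid 1508 [ 0.4213 -0.095   0.0356] [ 0.366 -0.338  0.013] [ 0.484 -0.023  1.354]
bar 149 [ 0.4254 -0.1141  0.1637] [ 0.397 -0.338  0.035] [ 0.484 -0.029  1.354]
lump 172 [ 0.4711 -0.4152  0.0455] [ 0.453 -0.434  0.013] [ 0.488 -0.338  1.354]
collar 795 [ 0.6011 -0.2768  0.1055] [ 0.545 -0.335  0.096] [ 0.66  -0.217  0.112]
```

View pics/crop0.png

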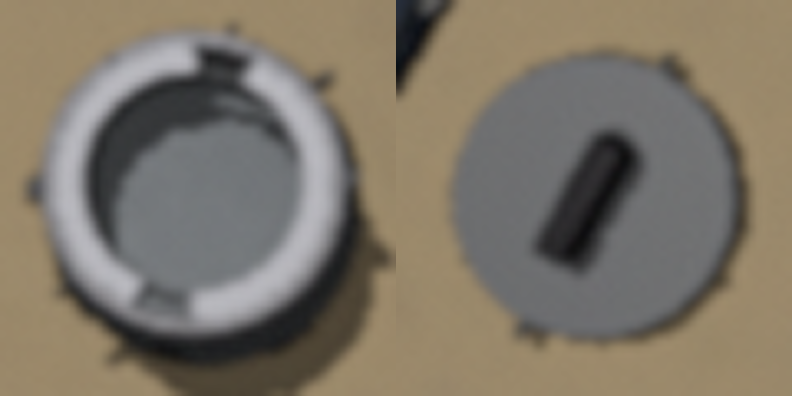

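The mill slots run through crop pixels (162,298) and (222,62), giving a mill yaw of about -0.23. The lid pointers at (535,332) and (672,68) give a lid yaw of about -0.46.

```bash
cat >> h.py <<'E'
def to(p,jaw=None,s=None):
    """shift (mm, tool axes) and yaw to bring TCP to p with tool y at world angle jaw (mod pi)"""
    s=s or r.state(); M=R.from_quat(s['tcp_rot']).as_matrix(); psi=np.arctan2(M[1,1],M[0,1])
    out=[(M.T@(np.array(p)-s['tcp_pos'])*1000).round(1).tolist()]
    print('psi',psi.round(3),'xaxis',M[:,0].round(3),'q6',s['q'][5].round(3),'t',s['clock'],'F',s['contact_force'].round(1))
    if jaw is not None: d=-(jaw-psi); out+= [round(d,3),[round((d+k*np.pi),3) for k in(-1,1)]]
    print('shift',*out)
E
python3 - <<'E'
from h import *
to([.41,-.40,.2],0); M=R.from_quat(r.state()['tcp_rot']).as_matrix();print(M.round(3))
E
```

```text
psi 1.213 xaxis [-0.001 -0.002 -1.   ] q6 1.443 t 0.15 F [-0.1 -0.6 -0.6]
shift [0.7, -755.5, 524.2] 1.213 [np.float64(-1.929), np.float64(4.355)]
[[-0.001  0.35   0.937]
 [-0.002  0.937 -0.35 ]
 [-1.    -0.002 -0.   ]]
```

```bash
python3 -m inch '{"xyz":[[0,-40,28],[0,-80,56],[0,-120,84],[0,-160,112],[0,-200,140],[0,-240,168],[0,-280,196],[0,-320,224],[0,-360,250],[0,-400,280],[0,-440,308],[0,-480,336]],"yaw":[0.1,0.1,0.1,0.1,0.1,0.1,0.1,0.1,0.1,0.1,0.1,0.1],"jaw":[85,85,85,85,85,85,85,85,85,85,85,85]}' 40; python3 -c "
from h import *
to([.455,-.41,.17],1.1)"
```

```text
clock: 1.35
tcp_pos: [0.3302, -0.0781, 0.2001]
tcp_rot: [0.16, 0.688, -0.161, 0.689]
contact_force: [0.9, 0.4, -0.3]
opening: 0.0849
psi 1.112 xaxis [ 0.    -0.002 -1.   ] q6 0.029 t 1.35 F [ 0.9  0.4 -0.3]
shift [30.7, -242.3, 258.8] 0.012 [np.float64(-3.13), np.float64(3.154)]
```

```bash
python3 -m inch '{"xyz":[[3,-30,32],[7,-60,65],[11,-90,97],[15,-120,130],[19,-150,162],[23,-180,194],[27,-215,226],[30,-242,258],[30,-242,258],[30,-242,258]],"yaw":[0,0,0,0,0,0,0,0,0,0],"jaw":[85,85,85,85,85,85,85,85,85,85]}'
python3 - <<'E'
from h import *
g=grab('wrist');cv2.imwrite('pics/w1.png',g[0]);P=cloud(g[1],*g[2:]);np.save('/tmp/P1.npy',P)
Z=P[...,2];m=(Z>.008)&(Z<.04)&(np.hypot(P[...,0]-.471,P[...,1]+.416)<.045)
q=P[m];print(len(q),q.min(0),q.max(0),np.median(P[(abs(Z)<.012)][:,2]))
print(np.round(q[:,2].max(),4)); hull=cv2.minAreaRect(q[:,:2].astype('float32')*1000);print(hull)
top=q[q[:,2]>.012];print(cv2.minAreaRect(top[:,:2].astype('float32')*1000))
E
```

```text
clock: 2.35
tcp_pos: [0.4537, -0.4094, 0.1684]
tcp_rot: [0.162, 0.69, -0.161, 0.687]
contact_force: [0.7, -0.6, 0.2]
opening: 0.085
1552 [ 0.45079663 -0.43362842  0.00800642] [ 0.4877578  -0.39718729  0.02517415] 0.0002307601968433992
0.0252
((469.4367370605469, -416.44964599609375), (33.35666275024414, 37.31412887573242), 73.5489501953125)
((469.4538879394531, -416.4311218261719), (33.41901397705078, 37.24383544921875), 72.54554748535156)
```

View pics/w1.png

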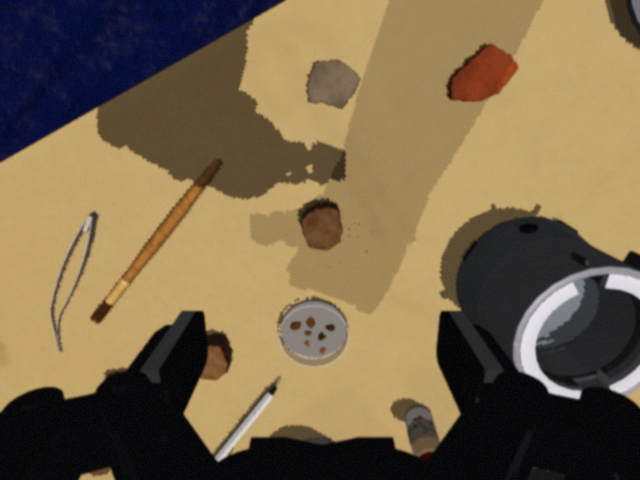

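The wrist view shows the lump at (321,227), clear of its neighbours, with the cup on the right. The lump's centre is about (0.4695,-0.4165).

```bash
python3 -c "
from h import *
to([.4695,-.4165,.004],1.23)"
```

```text
psi 1.112 xaxis [-0.001  0.    -1.   ] q6 -0.384 t 2.4 F [-0.1  0.2  0.4]
shift [165.9, 0.0, 17.6] -0.118 [np.float64(-3.26), np.float64(3.023)]
```

```bash
python3 -m inch '{"xyz":[[40,0,17],[80,0,17],[115,0,17],[140,0,17],[155,0,17],[164,0,17],[164,0,17],[164,0,17],[164,0,17],[164,0,17],[164,0,17],[164,0,17]],"yaw":[-0.1,-0.1,-0.1,-0.1,-0.1,-0.1,-0.1,-0.1,-0.1,-0.1,-0.1,-0.1],"jaw":[85,85,85,85,85,85,60,45,36,30,30,30]}' 40;  python3 -m inch '{"xyz":[[0,0,0],[-20,0,0],[-50,0,0],[-90,0,0],[-130,0,0],[-170,0,0],[-200,0,0],[-200,0,0]],"yaw":[0,0,0,0,0,0,0,0],"jaw":[25,25,25,25,25,25,25,25]}' 40
python3 - <<'E'
from h import *
z=np.load('/tmp/top0.npz')
g=grab('wrist');cv2.imwrite('pics/w2.png',g[0])
to([.601,-.277,.2],1.23)
P=cloud(g[1],*g[2:]);Z=P[...,2];m=(Z>.1)&(Z<.11);q=P[m]
print(len(q),q.mean(0))
E
```

```text
clock: 3.6
tcp_pos: [0.4692, -0.4166, 0.0064]
tcp_rot: [0.126, 0.696, -0.126, 0.696]
contact_force: [0.4, 0.7, -0.5]
opening: 0.0302
clock: 4.4
tcp_pos: [0.4713, -0.4187, 0.2132]
tcp_rot: [0.124, 0.693, -0.129, 0.699]
contact_force: [0.7, -1.3, 1.2]
opening: 0.0252
psi 1.212 xaxis [ 0.004 -0.005 -1.   ] q6 -0.473 t 4.45 F [-0.5 -0.  -1.1]
shift [9.8, 177.8, 72.5] -0.018 [np.float64(-3.16), np.float64(3.123)]
7486 [ 0.59852995 -0.27489731  0.10528985]
```

View pics/w2.png

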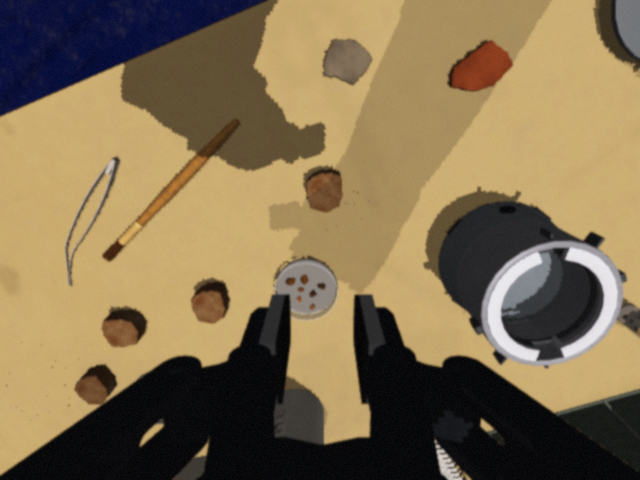

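The lump is still on the table at (323,190), so the grasp missed. I'll check the fingertip geometry and where the lump is now.

Run:
```python
from h import *
s=r.state();g=grab('wrist');P=cloud(g[1],*g[2:]);Z=P[...,2]
m=(Z>.008)&(Z<.04)&(np.hypot(P[...,0]-.471,P[...,1]+.416)<.045);q=P[m]
print(len(q),q[:,2].max(),cv2.minAreaRect(q[:,:2].astype('float32')*1000))
for zz in(.01,.014,.018,.021):
    t=P[m&(Z>zz)];print(zz,cv2.minAreaRect(t[:,:2].astype('float32')*1000))
M=R.from_quat(s['tcp_rot']).as_matrix(); Q=(P-s['tcp_pos'])@M*1000
for v,us in((298,(270,275,280,284,287,357,362,366,372)),(320,(270,280,287,362,370,380))):
    print([(u,Q[v,u].round(0).tolist()) for u in us])
```

```text
1289 0.025411956296240934 ((469.6092529296875, -416.5566711425781), (32.993282318115234, 37.97566223144531), 74.6258316040039)
0.01 ((469.6092529296875, -416.5566711425781), (32.993282318115234, 37.97566223144531), 74.6258316040039)
0.014 ((469.6560363769531, -416.50311279296875), (33.05519485473633, 37.792396545410156), 71.7210922241211)
0.018 ((469.7776184082031, -416.53240966796875), (33.06096267700195, 37.537052154541016), 71.1104965209961)
0.021 ((469.7776184082031, -416.53240966796875), (33.06096267700195, 37.537052154541016), 71.1104965209961)
[(270, [210.0, -54.0, 113.0]), (275, [-39.0, -17.0, -11.0]), (280, [-39.0, -15.0, -11.0]), (284, [-40.0, -13.0, -11.0]), (287, [-39.0, -12.0, -11.0]), (357, [-40.0, 14.0, -12.0]), (362, [-39.0, 16.0, -11.0]), (366, [-39.0, 17.0, -11.0]), (372, [-40.0, 19.0, -11.0])]
[(270, [-56.0, -17.0, -11.0]), (280, [-174.0, 1.0, -78.0]), (287, [-45.0, -12.0, -5.0]), (362, [-55.0, 14.0, -11.0]), (370, [-56.0, 17.0, -11.0]), (380, [-49.0, 21.0, -7.0])]
```

Run:
```python
from h import *
print(r.tcp_to_grasp)
s=r.state();im,d,T,f,cx,cy=grab('scene');P=cloud(d,T,f,cx,cy)
M=R.from_quat(s['tcp_rot']).as_matrix();Q=(P-s['tcp_pos'])@M*1000
m=(abs(Q[...,1])<60)&(abs(Q[...,2])<20)&(Q[...,0]<60)&(Q[...,0]>-150)&(d>0)
print(m.sum(),np.sort(Q[m][:,0])[-10:].round(1))
c=np.linalg.inv(T)@np.r_[s['tcp_pos'],1];u,v=cx+f*c[0]/-c[2],cy-f*c[1]/-c[2];print(u,v)
u,v=int(u),int(v);k=im.copy();cv2.circle(k,(u,v),2,(0,255,0),-1)
cv2.imwrite('pics/s1.png',cv2.resize(k[max(0,v-75):v+75,u-100:u+100],None,fx=4,fy=4))
```

```text
-0.0187
1305 [-32.6 -32.4 -32.4 -32.4 -32.2 -32.1 -31.9 -31.8 -31.7 -31.2]
307.6060321384003 221.99403297409813
```

View pics/s1.png

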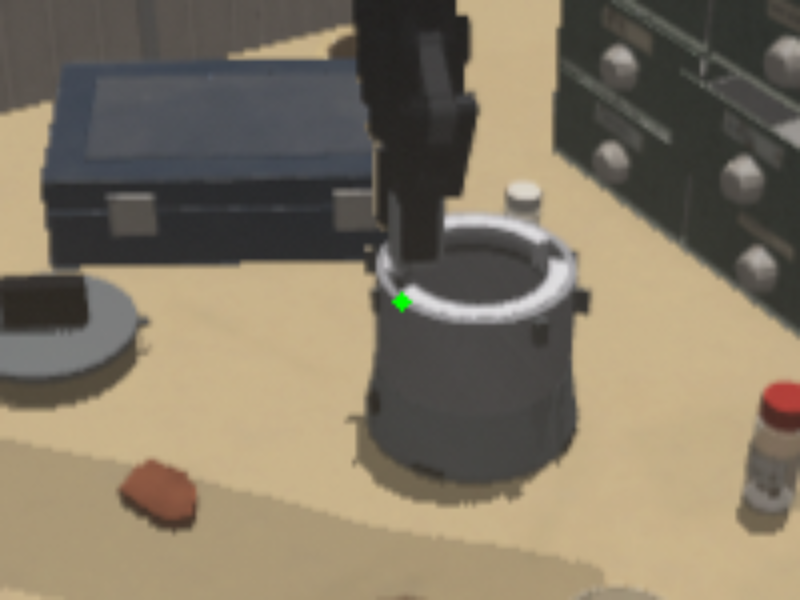

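The scene view confirms it: the real fingertips end about 34 mm short of the reported TCP (green dot). I'll lower accordingly, so the TCP reading has to go to about z = -0.030.

```bash
python3 -c "
from h import *
to([.4696,-.4165,-.030],1.27)"
```

```text
psi 1.212 xaxis [-0.001  0.    -1.   ] q6 -0.473 t 4.55 F [ 0.3  0.1 -1.2]
shift [235.6, 0.0, 0.8] -0.058 [np.float64(-3.2), np.float64(3.083)]
```

```bash
python3 -m inch '{"xyz":[[20,0,1],[60,0,1],[100,0,1],[140,0,1],[175,0,1],[205,0,1],[220,0,1],[220,0,1]],"yaw":[-0.06,-0.06,-0.06,-0.06,-0.06,-0.06,-0.06,-0.06],"jaw":[85,85,85,85,85,85,85,85]}' 40; python3 -m inch '{"xyz":[[6,0,0],[12,0,0],[16,0,0],[16,0,0],[16,0,0]],"yaw":[0,0,0,0,0],"jaw":[85,85,75,65,55]}' 40;  python3 -m inch '{"xyz":[[0,0,0],[0,0,0],[0,0,0],[0,0,0],[0,0,0]],"yaw":[0,0,0,0,0],"jaw":[40,30,20,20,20]}' 40
```

```text
clock: 5.35
tcp_pos: [0.4668, -0.4133, -0.0196]
tcp_rot: [0.108, 0.702, -0.103, 0.696]
contact_force: [0.4, 0.1, -0.7]
opening: 0.0851
clock: 5.85
tcp_pos: [0.467, -0.4138, -0.0347]
tcp_rot: [0.107, 0.702, -0.104, 0.696]
contact_force: [-0.4, 0.0, 1.2]
opening: 0.0551
clock: 6.35
tcp_pos: [0.4686, -0.4162, -0.0314]
tcp_rot: [0.106, 0.7, -0.105, 0.698]
contact_force: [-0.8, -0.7, 6.0]
opening: 0.0323
```

```bash
python3 -m inch '{"xyz":[[-5,0,0],[-30,0,0],[-75,0,0],[-120,0,0],[-160,0,0],[-200,0,0],[-220,0,0],[-220,0,0]],"yaw":[0,0,0,0,0,0,0,0],"jaw":[20,20,20,20,20,20,20,20]}' 60
python3 - <<'E'
from h import *
g=grab('wrist');P=cloud(g[1],*g[2:]);Z=P[...,2];m=(Z>.1)&(Z<.11);q=P[m]
cv2.imwrite('pics/w3.png',g[0]);np.savez('/tmp/w3.npz',P=P,im=g[0])
xy=q[:,:2]; 
# robust circle fit of collar outer contour
u=np.zeros((480,640),'uint8');u[m]=255
A=np.c_[2*xy,np.ones(len(xy))]
print(len(q),cv2.minEnclosingCircle(xy[(np.hypot(*(xy-[.6,-.276]).T)<.064)].astype('float32')*1000))
to([.60,-.276,.17],1.27)
E
```

```text
clock: 7.15
tcp_pos: [0.4712, -0.4181, 0.1937]
tcp_rot: [0.104, 0.698, -0.107, 0.7]
contact_force: [0.3, 0.3, 0.4]
opening: 0.0321
7628 ((598.6287231445312, -274.24835205078125), 61.764137268066406)
psi 1.271 xaxis [-0.    -0.001 -1.   ] q6 -0.532 t 7.2 F [ 0.3 -0.1 -1.4]
shift [20.3, 173.2, 82.2] 0.001 [np.float64(-3.14), np.float64(3.143)]
```

View pics/w3.png

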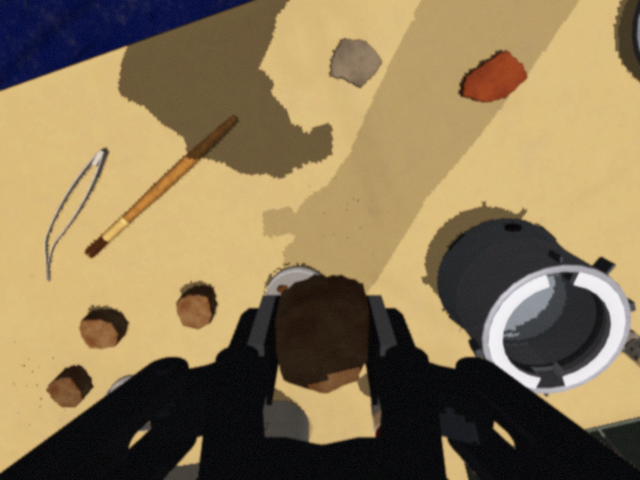

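The lump is firmly held at (320,330), so I'll carry it over the mouth.

```bash
python3 -m inch '{"xyz":[[0,30,14],[0,65,30],[0,100,47],[0,135,64],[0,160,76],[0,173,82],[0,173,82],[0,173,82]],"yaw":[0,0,0,0,0,0,0,0],"jaw":[20,20,20,20,20,20,20,20]}' 60
python3 - <<'E'
from h import *
for n in('wrist','top'):
    g=grab(n);P=cloud(g[1],*g[2:]);Z=P[...,2];m=(Z>.1)&(Z<.11)&(np.hypot(P[...,0]-.6,P[...,1]+.276)<.064);q=P[m][:,:2]
    print(n,len(q),cv2.minEnclosingCircle(q.astype('float32')*1000),q.mean(0))
    if n=='wrist':cv2.imwrite('pics/w4.png',g[0]);np.savez('/tmp/w4.npz',P=P,im=g[0])
to([.5995,-.2755,.143],1.27)
E
```

```text
clock: 8.0
tcp_pos: [0.5986, -0.2766, 0.1888]
tcp_rot: [0.105, 0.7, -0.106, 0.698]
contact_force: [-0.4, -0.4, -1.2]
opening: 0.0319
wrist 8074 ((595.1380615234375, -275.7579040527344), 60.65495681762695) [ 0.58941751 -0.27185069]
top 269 ((597.5081176757812, -285.759765625), 57.168975830078125) [ 0.57329615 -0.29392435]
psi 1.27 xaxis [-0.002 -0.001 -1.   ] q6 -0.233 t 8.1 F [ 0.9 -0.3 -1.2]
shift [46.8, 2.2, 0.4] -0.0 [np.float64(-3.142), np.float64(3.141)]
```

View pics/w4.png

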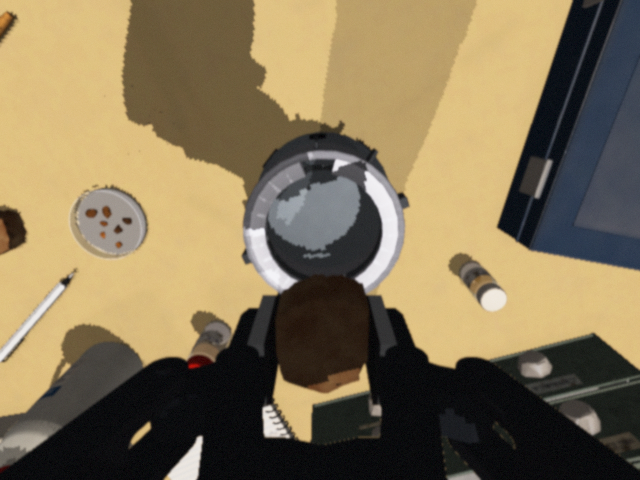

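Lump and mouth are aligned (collar columns 245–404, lump centred at 322). Lower and release.

```bash
python3 -m inch '{"xyz":[[20,2,0],[40,2,0],[47,2,0],[47,2,0],[47,2,0],[47,2,0],[47,2,0],[47,2,0],[47,2,0],[47,2,0]],"yaw":[0,0,0,0,0,0,0,0,0,0],"jaw":[20,20,20,20,20,34,40,48,52,52]}' 40;python3 -m inch '{"xyz":[[-20,0,0],[-50,0,0],[-70,0,-20],[-70,0,-50],[-70,0,-50]],"yaw":[0,0,0,0,0],"jaw":[52,52,52,52,52]}'
python3 - <<'E'
from h import *
g=grab('wrist');P=cloud(g[1],*g[2:]);Z=P[...,2];m=(Z>.102)&(Z<.109)&(np.hypot(P[...,0]-.6,P[...,1]+.276)<.064);q=P[m][:,:2]
print(len(q),cv2.minEnclosingCircle(q.astype('float32')*1000),q.mean(0))
cv2.imwrite('pics/w5.png',g[0]);np.savez('/tmp/w5.npz',P=P,im=g[0])
m=(np.hypot(P[...,0]-.6,P[...,1]+.276)<.035);q=P[m];print('inside cup z max, mean',q[:,2].max(),np.percentile(q[:,2],[5,50,90]))
to([.4205,-.098,.16],1.11)
E
```

```text
clock: 9.1
tcp_pos: [0.5992, -0.2756, 0.1431]
tcp_rot: [0.105, 0.699, -0.107, 0.699]
contact_force: [-0.8, 0.2, -0.0]
opening: 0.052
clock: 9.6
tcp_pos: [0.5486, -0.2593, 0.2135]
tcp_rot: [0.106, 0.7, -0.107, 0.698]
contact_force: [0.5, 0.4, -0.0]
opening: 0.0519
6815 ((599.5621948242188, -275.91510009765625), 63.0881233215332) [ 0.59697101 -0.27405927]
inside cup z max, mean 0.07128224846181669 [0.04610967 0.04795322 0.06929933]
psi 1.269 xaxis [-0.002 -0.001 -1.   ] q6 -0.249 t 9.65 F [ 0.4 -0.   0.3]
shift [53.3, 116.3, -172.0] 0.159 [np.float64(-2.982), np.float64(3.301)]
```

View pics/w5.png

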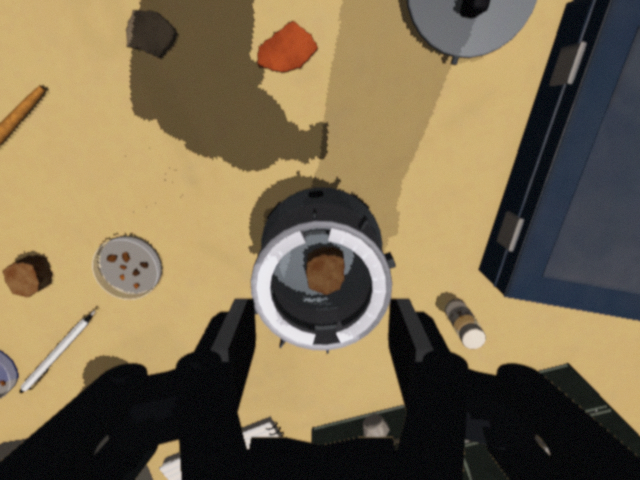

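The lump lies in the cup at (324,272), top at z 0.071. The slots are at (320,237) and (326,336). Next I'll fit the mouth centre and yaw from this view.

```bash
cat >> h.py <<'E'
def fit(x,c,r0):
    from scipy.optimize import least_squares
    return least_squares(lambda p:np.hypot(*(x-p[:2]).T)-p[2],[*c,r0],loss='soft_l1',f_scale=.001)
def plane(u,v,z,T,f,cx,cy):
    u=np.asarray(u,float);v=np.asarray(v,float);d=np.stack([(u-cx)/f,-(v-cy)/f,-np.ones_like(u)],-1)@T[:3,:3].T
    return (T[:3,3]+d*((z-T[2,3])/d[...,2])[...,None])[...,:2]
E
python3 - <<'E'
from h import *
z=np.load('/tmp/w5.npz');im=z['im'];P=z['P']
s=r.state();g=grab('wrist');im=g[0];k=g[2:]
b=(im.min(2)>150).astype('uint8');b[:200]=0;b[360:]=0;b[:,:245]=0;b[:,398:]=0
b=cv2.morphologyEx(b,cv2.MORPH_CLOSE,np.ones((3,3)))
v,u=np.nonzero(b);X=plane(u,v,.105,*k);print(len(X))
c=np.array([.599,-.2755])
for it in range(3):
    d=X-c;a=np.arctan2(d[:,1],d[:,0]);rr=np.hypot(*d.T);bins=np.digitize(a,np.linspace(-np.pi,np.pi,73))
    I=np.array([X[bins==i][rr[bins==i].argmin()] for i in range(1,73) if (bins==i).sum()>8 and rr[bins==i].min()<.043])
    fi=fit(I,c,.0395);c=fi.x[:2]
print('inner',fi.x,len(I))
O=np.array([X[bins==i][rr[bins==i].argmax()] for i in range(1,73) if (bins==i).sum()>8])
print('outer',fit(O,c,.056).x)
a=np.degrees(a);print('ring pixels r 41-46 by angle from c:')
mm=(rr>.041)&(rr<.0465);h,_=np.histogram(a[mm],np.arange(-180,181,4));print([(int(t),int(n)) for t,n in zip(np.arange(-178,181,4),h) if n<8])
p=plane([320,326],[237,336],.105,*k);dd=p[1]-p[0];print('slot px yaw',np.arctan2(dd[1],dd[0]),p.mean(0))
E
```

```text
4879
inner [ 0.60053645 -0.27550708  0.03964236] 62
outer [ 0.60116467 -0.27700478  0.05195585]
ring pixels r 41-46 by angle from c:
[(-22, 0), (-18, 0), (-14, 0), (-10, 0), (-6, 0), (-2, 0), (158, 0), (162, 0), (166, 0), (170, 0), (174, 0), (178, 0)]
slot px yaw -0.24566320815860784 [ 0.6023073  -0.27470982]
```

Mill centre is (0.6005,-0.2757) with yaw about -0.21. Now over to the lid.

```bash
python3 -m inch '{"xyz":[[10,30,-44],[10,60,-88],[10,90,-132],[10,116,-172],[10,116,-185],[10,116,-190],[10,116,-190],[10,116,-190]],"yaw":[0.05,0.1,0.15,0.16,0.16,0.16,0.16,0.16],"jaw":[52,52,52,52,52,52,52,52]}'
python3 - <<'E'
from h import *
g=grab('wrist');im,k=g[0],g[2:];P=cloud(g[1],*k);cv2.imwrite('pics/w6.png',im)
z=P[...,2];n=np.hypot(P[...,0]-.4205,P[...,1]+.098)<.06
D=P[n&(z>.016)&(z<.025)];B=P[n&(z>.044)&(z<.06)]
print(len(D),cv2.minEnclosingCircle(D[:,:2].astype('float32')*1000),np.median(D[:,2]))
print(len(B),cv2.minAreaRect(B[:,:2].astype('float32')*1000),np.median(B[:,2]))
to([.4205,-.098,.16],1.11)
E
```

```text
clock: 10.5
tcp_pos: [0.4056, -0.0943, 0.2031]
tcp_rot: [0.161, 0.688, -0.163, 0.689]
contact_force: [0.4, -0.7, 0.3]
opening: 0.0519
9552 ((420.935546875, -91.79915618896484), 57.20809555053711) 0.022018318861242586
928 ((418.6540222167969, -90.91304779052734), (13.430742263793945, 49.50859069824219), 63.59649658203125) 0.051730209881602096
psi 1.109 xaxis [-0.    -0.002 -1.   ] q6 0.074 t 10.55 F [ 0.3 -0.  -0.8]
shift [42.9, 3.5, 15.1] -0.001 [np.float64(-3.143), np.float64(3.14)]
```

View pics/w6.png

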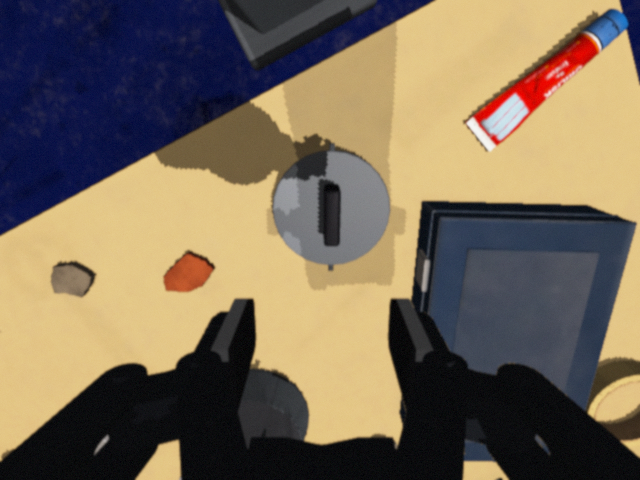

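The lid bar's centre is about (0.4187,-0.0909) with lid yaw -0.461, so the jaw is already aligned. I'll approach and re-measure from near.

```bash
python3 -c "
from h import *
to([.4187,-.0909,.09],1.11)"
```

```text
psi 1.109 xaxis [-0.    -0.002 -1.   ] q6 0.074 t 10.55 F [ 0.3 -0.  -0.8]
shift [112.9, 9.2, 10.3] -0.001 [np.float64(-3.143), np.float64(3.14)]
```

```bash
python3 -m inch '{"xyz":[[40,9,10],[80,9,10],[105,9,10],[112,9,10],[112,9,10]],"yaw":[0,0,0,0,0],"jaw":[52,52,52,52,52]}'
python3 - <<'E'
from h import *
g=grab('wrist');im,k=g[0],g[2:];P=cloud(g[1],*k);cv2.imwrite('pics/w7.png',im)
z=P[...,2];n=np.hypot(P[...,0]-.419,P[...,1]+.092)<.06
D=P[n&(z>.016)&(z<.025)];B=P[n&(z>.046)&(z<.056)&(np.hypot(P[...,0]-.419,P[...,1]+.092)<.03)]
print(len(D),cv2.minEnclosingCircle(D[:,:2].astype('float32')*1000),np.median(D[:,2]))
print(len(B),cv2.minAreaRect(B[:,:2].astype('float32')*1000),np.median(B[:,2]))
to([.4187,-.0909,-.006],1.11)
E
```

```text
clock: 11.05
tcp_pos: [0.4178, -0.0912, 0.0897]
tcp_rot: [0.162, 0.689, -0.163, 0.687]
contact_force: [0.5, -0.7, -0.3]
opening: 0.0521
19196 ((418.962158203125, -91.00151062011719), 59.484031677246094) 0.02197126507416021
2008 ((418.2945556640625, -90.78727722167969), (13.588683128356934, 49.470401763916016), 63.003536224365234) 0.051682600261495404
psi 1.108 xaxis [-0.    -0.002 -1.   ] q6 0.093 t 11.1 F [0.7 0.3 0.3]
shift [97.3, 0.7, -0.5] -0.002 [np.float64(-3.144), np.float64(3.14)]
```

```bash
python3 -m inch '{"xyz":[[30,0,0],[60,0,0],[80,0,0],[90,0,0],[94,0,0],[94,0,0],[94,0,0],[94,0,0]],"yaw":[0,0,0,0,0,0,0,0],"jaw":[52,52,52,52,52,40,30,22]}' 60;python3 -m inch '{"xyz":[[0,0,0],[0,0,0],[0,0,0],[0,0,0]],"yaw":[0,0,0,0],"jaw":[10,5,5,5]}' 90
```

```text
clock: 11.9
tcp_pos: [0.4202, -0.0922, -0.0012]
tcp_rot: [0.161, 0.687, -0.163, 0.689]
contact_force: [0.2, -0.3, -0.6]
opening: 0.0221
clock: 12.3
tcp_pos: [0.4207, -0.0925, -0.0007]
tcp_rot: [0.161, 0.687, -0.163, 0.69]
contact_force: [-0.3, -0.8, 2.7]
opening: 0.0117
```

```bash
python3 -m inch '{"xyz":[[-5,0,0],[-20,0,0],[-60,0,0],[-100,0,0],[-135,0,0],[-155,0,0],[-155,0,0],[-155,0,0]],"yaw":[0,0,0,0,0,0,0,0],"jaw":[5,5,5,5,5,5,5,5]}' 90;python3 - <<'E'
from h import *
s=r.state();g=grab('wrist');im,k=g[0],g[2:];P=cloud(g[1],*k);cv2.imwrite('pics/w8.png',im)
M=R.from_quat(s['tcp_rot']).as_matrix();Q=(P-s['tcp_pos'])@M*1000
m=(Q[...,0]>-45)&(Q[...,0]<-15)&(abs(Q[...,1])<65)&(abs(Q[...,2])<65)&(np.abs(Q[...,1])>14)
D=Q[m];print(len(D),np.median(D,0),cv2.minEnclosingCircle(D[:,1:].astype('float32')))
A=np.c_[D[:,1:],np.ones(len(D))];print('tilt plane',np.linalg.lstsq(A,D[:,0],rcond=None)[0])
to([.6005,-.2757,.2],np.pi/2-.215)
E
```

```text
clock: 13.1
tcp_pos: [0.4201, -0.0918, 0.1538]
tcp_rot: [0.161, 0.687, -0.163, 0.69]
contact_force: [-0.8, 0.4, -1.9]
opening: 0.012
25115 [-22.65342671  14.5085258  -14.33936893] ((0.4429834187030792, -2.0975632667541504), 53.905704498291016)
tilt plane [ 5.08038597e-04 -2.57014200e-03 -2.28460599e+01]
psi 1.108 xaxis [ 0.001 -0.003 -1.   ] q6 0.093 t 13.15 F [-0.6 -0.4 -0.3]
shift [-46.7, -84.0, 244.5] -0.248 [np.float64(-3.389), np.float64(2.894)]
```

View pics/w8.png

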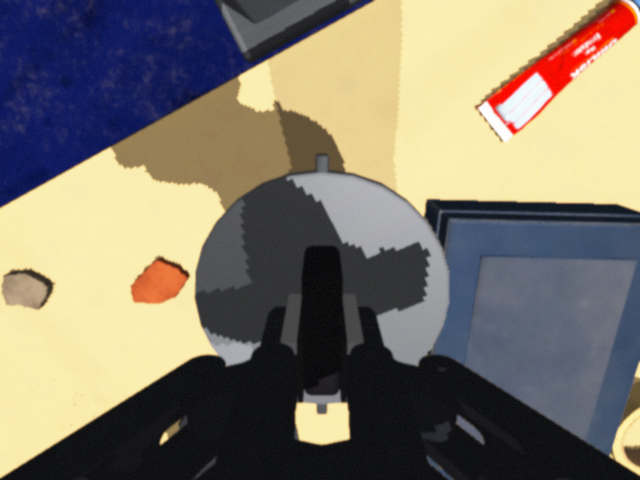

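Lid is held level: disc top 22.8 mm behind the TCP, disc centre 2 mm toward tool -z, pointers at (322,162) and (322,408) in line with the tool. Carry it over the mill with yaw -0.25.

```bash
python3 -m inch '{"xyz":[[0,-12,36],[0,-26,76],[0,-40,116],[0,-54,156],[0,-68,196],[0,-80,225],[0,-84,242],[0,-84,246],[0,-84,246],[0,-84,246]],"yaw":[0,-0.05,-0.1,-0.15,-0.2,-0.25,-0.25,-0.25,-0.25,-0.25],"jaw":[5,5,5,5,5,5,5,5,5,5]}';python3 - <<'E'
from h import *
s=r.state();print(s['tcp_pos'],s['opening'])
to([.6025,-.2766,.115],np.pi/2-.215)
E
```

```text
clock: 14.15
tcp_pos: [0.6008, -0.2753, 0.1521]
tcp_rot: [0.074, 0.704, -0.075, 0.703]
contact_force: [-0.1, 0.1, -1.4]
opening: 0.0118
[ 0.60083046 -0.27530539  0.15212571] 0.011831622597092879
psi 1.359 xaxis [-0.002 -0.001 -1.   ] q6 -0.318 t 14.15 F [-0.1  0.1 -1.4]
shift [37.1, -0.9, 2.0] 0.003 [np.float64(-3.139), np.float64(3.144)]
```

```bash
python3 -m inch '{"xyz":[[15,0,2],[30,-1,2],[37,-1,2],[37,-1,2],[37,-1,2]],"yaw":[0,0,0,0,0],"jaw":[5,5,5,5,5]}';python3 - <<'E'
from h import *
to([.6025,-.2766,.098],np.pi/2-.215)
s=r.state();g=grab('scene');P=cloud(g[1],*g[2:]);n=np.hypot(P[...,0]-.6,P[...,1]+.276)<.07
m=n&(P[...,2]>.125)&(P[...,2]<.142);D=P[m];print(len(D),D.max(0),D.min(0))
im=g[0];cv2.imwrite('pics/s2.png',cv2.resize(im[150:270,245:405],None,fx=5,fy=5,interpolation=cv2.INTER_CUBIC))
E
```

```text
clock: 14.65
tcp_pos: [0.6022, -0.2763, 0.1151]
tcp_rot: [0.074, 0.704, -0.075, 0.702]
contact_force: [-0.2, 0.6, -0.0]
opening: 0.0122
psi 1.359 xaxis [-0.002 -0.001 -1.   ] q6 -0.318 t 14.65 F [-0.2  0.6 -0. ]
shift [17.1, -0.2, 0.4] 0.003 [np.float64(-3.139), np.float64(3.145)]
901 [ 0.6582893  -0.22390914  0.14188465] [ 0.54306743 -0.33387368  0.13002   ]
```

Good alignment; insert slowly.

```bash
python3 -m inch '{"xyz":[[6,0,0],[11,0,0],[14,0,0],[17,0,0],[17,0,0]],"yaw":[0,0,0,0,0],"jaw":[5,5,5,5,5]}';python3 -m inch '{"xyz":[[2,0,0],[4,0,0],[6,0,0],[6,0,0]],"yaw":[0,0,0,0],"jaw":[5,5,5,5]}'
```

```text
clock: 15.2
tcp_pos: [0.6022, -0.2764, 0.0979]
tcp_rot: [0.075, 0.704, -0.075, 0.702]
contact_force: [1.0, 0.4, -1.7]
opening: 0.0121
clock: 15.6
tcp_pos: [0.602, -0.2763, 0.0915]
tcp_rot: [0.075, 0.704, -0.075, 0.702]
contact_force: [-0.3, 0.6, -1.2]
opening: 0.0121
```

```bash
python3 -m inch '{"xyz":[[1,0,0],[2,0,0],[3,0,0],[4,0,0],[4,0,0]],"yaw":[0,0,0,0,0],"jaw":[5,5,5,5,5]}'
```

```text
clock: 16.1
tcp_pos: [0.6021, -0.2764, 0.0904]
tcp_rot: [0.074, 0.703, -0.075, 0.703]
contact_force: [-4.9, 2.3, 8.8]
opening: 0.0121
```

```bash
cat >> h.py <<'E'
def lidcheck():
    s=r.state();g=grab('wrist');k=g[2:];P=cloud(g[1],*k)
    M=R.from_quat(s['tcp_rot']).as_matrix();Q=(P-s['tcp_pos'])@M*1000
    m=(Q[...,0]>-40)&(Q[...,0]<-10)&(np.hypot(Q[...,1],Q[...,2])<60)&(abs(Q[...,1])>15);D=P[m]
    c=D[:,:2].mean(0);L=np.linalg.lstsq(np.c_[D[:,:2]-[.6005,-.2757],np.ones(len(D))],D[:,2],rcond=None)[0]
    print('disc z at axis',L[2],'slopes',L[:2],'tool x',np.median(Q[m][:,0]),cv2.minEnclosingCircle(D[:,:2].astype('float32')*1000))
    return g
E
python3 - <<'E'
from h import *
g=lidcheck();cv2.imwrite('pics/w9.png',g[0]);to([.602,-.2764,.09],np.pi/2-.215)
E
```

```text
disc z at axis 0.11289791915739576 slopes [ 0.02223804 -0.00765206] tool x -22.498037110758457 ((601.1671142578125, -275.7847595214844), 59.335872650146484)
psi 1.359 xaxis [-0.001 -0.001 -1.   ] q6 -0.319 t 16.15 F [-4.8  2.   8.2]
shift [0.4, 0.0, -0.1] 0.003 [np.float64(-3.139), np.float64(3.145)]
```

Run:
```python
from h import *
z=np.load('/tmp/w5.npz');P=z['P'];b=z['im'].min(2)
d=P[...,:2]-[.6005,-.2757];rr=np.hypot(d[...,0],d[...,1]);a=np.degrees(np.arctan2(d[...,1],d[...,0]))
m=(rr>.041)&(rr<.047)&(P[...,2]>.1)&(P[...,2]<.11)&(b>130)
for lo,hi in((-40,20),(140,200)):
    aa=np.where(a<lo-20,a+360,a)[m];h,e=np.histogram(aa,np.arange(lo,hi+1,2));print([(int(x),int(n)) for x,n in zip(e+1,h)])
s=r.state();g=grab('wrist');Q=cloud(g[1],*g[2:]);d=np.hypot(Q[...,0]-.6005,Q[...,1]+.2757)
n=(d<.049)&(Q[...,2]>.105)&(Q[...,2]<.12)
M=R.from_quat(s['tcp_rot']).as_matrix();t=((Q-s['tcp_pos'])@M)[...,1];n&=abs(t)>.02;D=Q[n]
print(len(D),np.linalg.lstsq(np.c_[D[:,:2]-[.6005,-.2757],np.ones(len(D))],D[:,2],rcond=None)[0])
```

```text
[(-39, 10), (-37, 15), (-35, 13), (-33, 12), (-31, 12), (-29, 13), (-27, 11), (-25, 4), (-23, 0), (-21, 0), (-19, 0), (-17, 0), (-15, 0), (-13, 0), (-11, 0), (-9, 0), (-7, 0), (-5, 0), (-3, 0), (-1, 0), (1, 6), (3, 13), (5, 12), (7, 11), (9, 13), (11, 13), (13, 11), (15, 13), (17, 14), (19, 14)]
[(141, 15), (143, 16), (145, 18), (147, 16), (149, 16), (151, 16), (153, 16), (155, 13), (157, 0), (159, 0), (161, 0), (163, 0), (165, 0), (167, 0), (169, 0), (171, 0), (173, 0), (175, 0), (177, 0), (179, 1), (181, 16), (183, 16), (185, 17), (187, 18), (189, 14), (191, 16), (193, 16), (195, 17), (197, 15), (199, 14)]
16391 [ 0.00030992 -0.00087717  0.11295142]
```

The lid lies flat (slope under 0.001, height right). Fine mill yaw is -0.209, so the turn needed is about 0.65. First part, with centre compensation:

```bash
python3 -m inch '{"xyz":[[1,-0.1,0],[1,-0.2,-0.1],[1,-0.3,-0.2],[1,-0.4,-0.2],[1,-0.5,-0.2],[1,-0.6,-0.3],[1,-0.7,-0.3],[1,-0.8,-0.4],[1,-0.9,-0.4],[1,-0.9,-0.4],[1,-0.9,-0.4]],"yaw":[0.05,0.1,0.15,0.2,0.25,0.3,0.35,0.4,0.45,0.45,0.45],"jaw":[5,5,5,5,5,5,5,5,5,5,5]}' 110
python3 - <<'E'
from h import *
to([.602,-.2764,.09],.712);s=r.state();print(s['torque'])
g=lidcheck()
E
```

```text
clock: 17.3
tcp_pos: [0.602, -0.2777, 0.0905]
tcp_rot: [0.229, 0.668, -0.23, 0.669]
contact_force: [-1.5, -0.5, 3.0]
opening: 0.0115
psi 0.91 xaxis [ 0.001 -0.002 -1.   ] q6 0.129 t 17.3 F [-1.5 -0.5  3. ]
shift [0.5, 1.0, -0.8] 0.198 [np.float64(-2.944), np.float64(3.339)]
[0.04890723 0.02966516 0.01130178]
disc z at axis 0.1129540492750597 slopes [ 0.02226362 -0.02009511] tool x -22.459949682618394 ((597.4844360351562, -273.41680908203125), 55.69108963012695)
```

```bash
python3 -m inch '{"xyz":[[1,-0.1,0],[1,-0.2,-0.1],[1,-0.3,-0.2],[1,-0.3,-0.2],[1,-0.3,-0.2],[1,-0.3,-0.2],[1,-0.3,-0.2]],"yaw":[0.05,0.1,0.15,0.2,0.2,0.2,0.2],"jaw":[5,5,5,5,5,5,5]}' 110
python3 - <<'E'
from h import *
to([.602,-.2764,.09],.712)
for i in range(3):
    s=r.state();print(s['torque'].round(3),s['contact_force'].round(1))
    g=grab('wrist')
cv2.imwrite('pics/w10.png',g[0]); h=grab('scene')
a=cv2.resize(g[0][150:450,170:470],(400,400),interpolation=cv2.INTER_CUBIC);b=cv2.resize(h[0][165:265,275:375],(400,400),interpolation=cv2.INTER_CUBIC)
cv2.imwrite('pics/f1.png',np.hstack([a,b]))
E
```

```text
clock: 18.05
tcp_pos: [0.6019, -0.2782, 0.0905]
tcp_rot: [0.294, 0.642, -0.296, 0.644]
contact_force: [-2.6, 0.2, 5.4]
opening: 0.0118
psi 0.71 xaxis [ 0.002 -0.003 -1.   ] q6 0.327 t 18.05 F [-2.6  0.2  5.4]
shift [0.5, 1.2, -1.3] -0.002 [np.float64(-3.143), np.float64(3.14)]
[ 0.01   0.233 -0.089] [-2.6  0.2  5.4]
[-0.093  0.269 -0.083] [-1.  -0.1  6.1]
[ 0.058  0.252 -0.056] [-1.7 -0.5  5. ]
```

View pics/f1.png

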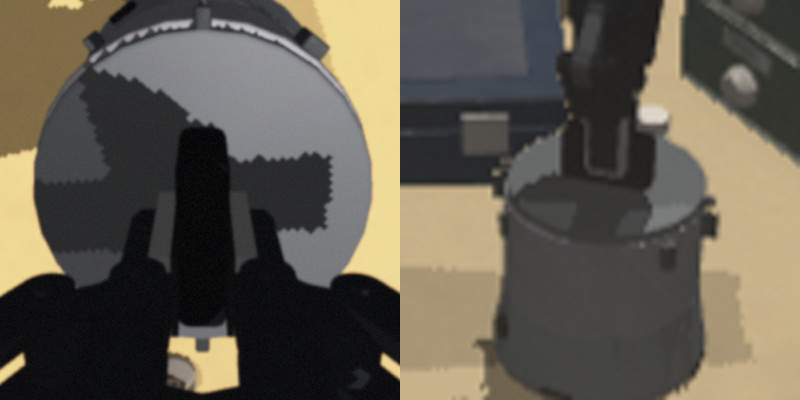

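Left: the pointer at (203,18) stands midway between the entry and lock ribs at (93,42) and (312,47), so it is over the middle rib. Right: the lid lies flat on the collar and the gripper is still on the bar. Holding briefly, then handing in.

```bash
python3 -m inch '{"xyz":[[0.5,0,0],[0.5,0,0],[0.5,0,0]],"yaw":[0,0,0],"jaw":[5,5,5]}' 110
python3 - <<'E'
from h import *
to([.602,-.2764,.09],.712); print(r.close_job())
E
```

```text
clock: 18.55
tcp_pos: [0.6019, -0.2782, 0.0905]
tcp_rot: [0.294, 0.642, -0.295, 0.644]
contact_force: [-1.8, 0.8, 4.7]
opening: 0.0118
psi 0.711 xaxis [ 0.002 -0.004 -1.   ] q6 0.326 t 18.55 F [-1.8  0.8  4.7]
shift [0.5, 1.3, -1.3] -0.001 [np.float64(-3.142), np.float64(3.141)]
the job is handed in; nothing more can be done
None
```

The concretion is in the cup. The lid is seated and turned clockwise to the half-turn marks, and the arm is still gripping it. I handed the job in at 18.55 s; the close call gives no verdict.

- **Concretion:** my first grasp closed on nothing, because the fingertips really end about 34 mm short of the reported TCP. The lump did not move. I corrected for this, gripped it, and the wrist view after the drop showed it lying in the cup, top at z 0.071.
- **Lid:** it went down through the slots with no force until it landed on the collar at about 9 N. Its disc top measured z 0.113, about 1 mm above nominal, the same offset it read on the worktop. It was flat, with slope under 0.001.
- **Turn:** the tool yaw read 0.711 at the end against a target of 0.712, for a total turn of about 0.65 rad, well short of the catches at 0.92. In the last picture the pointer stands midway between the entry and lock ribs. The middle rib itself is hidden under the pointer, so I did not see it directly.
- **What disagreed:** the wrist torque readings about the vertical were small and noisy (+0.01, then -0.06 to -0.09 N m), so they do not clearly confirm the spring load. One disc-tilt estimate during the turn read about 0.02, with a mask that takes in parts outside the disc. I did not repeat the cleaner flatness fit after the turn.
- **Other objects:** nothing in the pictures showed any of them moved, but I made no separate final check of their positions.

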